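# Put three mixed-up drivers back in their own colour-coded cradles

## Robot

A 6-joint arm with a two-finger parallel gripper is mounted at the origin on a cart in front of the work surface, level with it; the furniture and walls round the work are solid. World frame = base frame: x ahead of the robot, y to its left, z up, the work surface at z = 0. Lengths are in m, angles in rad, forces in N, time in s.
With the tool pointing down it reaches from about 0.275 to 0.85 m from the base axis. Payload 5.2 kg.
Tool frame: the origin (TCP) lies midway between the tips of the shut fingers; the grasp point (between the pads) lies 19 mm behind it; z points along the fingers, y is the line along which they close (so a half turn about z gives the same grasp; the last joint's range is limited). The gripper opens to 85 mm and grips with 20 to 120 N. Pads are 22 mm wide; open, the fingers measure 114 mm over their backs; the gripper's body (76 mm by 85 mm) begins 54 mm behind the grasp point. The pads swing forward as they close: fully open they stand 13 mm farther back than shut.
Start: joints at [1.039, 0.259, 1.535, -0, 1.348, -0.203], TCP at [0.178, 0.521, 0.231] pointing down, gripper open.
Joint ranges: [-3.14, 3.14], [-0.91, 2.08], [0.19, 2.58], [-1.22, 4.36], [0.22, 2.71], [-3.12, 3.12]. Speed limits (rad/s): [2.57, 2.57, 3.14, 3.14, 3.14, 3.14].

## Interface

Orientations are given as a unit quaternion [x, y, z, w].
In Python, from bench import env gives the robot as it stands. The module is installed in compiled form; this text tells all that it offers.
- The arm moves only by the shell command python3 -m handwheel 'ROWS' [FORCE]. ROWS is JSON, a list of rows, each a list of 7 numbers: the turn, a rotation vector about the tool's x, y, z in units of 6 degrees (1.0 is 6 degrees), then the shift along the tool's x, y, z in units of 40 mm (1.0 is 40 mm), then the gripper command: -1 is shut, 1 is fully open, values between are in proportion. In form: [[ax, ay, az, dx, dy, dz, claw], ...]. A call has 1 to 12 rows; each row is the pose to reach, as a shift and turn from the pose commanded when the call began, along the tool's axes at that moment; what a row does not reach only later rows make up. A row lasts 1/12 s, in which the tool goes at most 41.7 mm and 7.16 degrees, less where a joint would pass 70% of its speed; a pose out of reach is approached as far as the arm can. A call with a gripper value outside its range is refused whole. The fingers move at their own pace and stop on an object; FORCE is the grip in N (left out, the last holds). Time passes only in rows, so rows that repeat a pose let the fingers close. It gives the time, the measured TCP pose, the force, the opening and the grip force at its end, in the units of the state.
- env.get_state(): the state, without advancing time (a new reading comes with each control period).
- env.capture(name): name is "side" or "top"; returns the picture (384x512x3 uint8, red, green, blue); there is no depth.
- env.calibration(name): a dict with "intrinsics" (3x3 intrinsics, pixels), "extrinsics" (4x4, takes a point from camera to world coordinates). Camera axes: x right, y down, z forward; pixel columns grow to the right and rows downward; lengths in m; the calibration is good to about 2 mm. A picture is of the moment at which its call begins. calibration takes no time and is no camera call.
- env.hand_in(): hands the job in; it is judged then, once.
The state is a dict: "t": time; "joint_positions": joint angles; "joint_vel": joint speeds; "tau": joint torques, N m; "eef_pos": TCP position; "tcp_rot": TCP orientation; "wrist_force": force on the tool from outside, world axes, zero at the start; "ft_torque": the same for the moment, N m; "width": finger opening in m; "grasp_force": force on a finger pad.
Only numpy, scipy, OpenCV 4.12 (cv2) and the standard library are available. Lean on these libraries where they do the work, as an engineer would, in place of code of your own. Each camera call takes 0.05 s, during which the arm holds its last target. There are 200 camera calls.

## Task

The three drivers on the desk have been laid in the wrong cradles. Swap them round so that each lies fully down in the groove of the cradle with the colour of its handle, the middle of its handle over the middle of the cradle (either end may point to you); the grey cradle is spare, so you can park one there on the way. Leave the multimeter, the masking tape and the side cutters where they are.

Things in the scene. Friction and masses are not known exactly. Their poses are not given: they have to be found in the camera images.
- driver_red_handle (a point): screwdriver with a red fluted handle, 185 mm long over all, lying flat; the point is the centre of the handle, half-way up (handle 76 mm long, 24 mm wide, 25 mm high; about the centre of mass). Own y axis runs along the tool from tip to handle end, z up; the tip lies 142 mm from this point toward -y; the shaft is thin and clear of the desk.
- driver_yellow_handle (a point): screwdriver with a yellow (amber) fluted handle, 145 mm long over all, lying flat; the point is the centre of the handle, half-way up (handle 62 mm long, 20 mm wide, 21 mm high; about the centre of mass). Own y axis runs along the tool from tip to handle end, z up; the tip lies 110 mm from this point toward -y; the shaft is thin and clear of the desk.
- driver_blue_handle (a point): nut driver with a blue fluted handle, 150 mm long over all, lying flat; the point is the centre of the handle, half-way up (handle 72 mm long, 24 mm wide, 25 mm high; about the centre of mass). Own y axis runs along the tool from tip to handle end, z up; the tip lies 110 mm from this point toward -y; the shaft is thin and clear of the desk.
- cradle_red_groove (a point): red metal cradle fixed to the desk (home of the red driver, starts with another in it): base 80 x 66 x 6 mm, two uprights 8 mm thick, 32 mm apart, each with a V-notch: flat floor 32 mm wide, 22 mm above the desk; flanks up to 34 mm, 46 mm wide there. Point: middle of the cradle at notch-floor height. y runs along the groove, z up; handles lie along y on both uprights.
- cradle_yellow_groove (a point): yellow metal cradle fixed to the desk (home of the yellow driver, starts with another in it): base 80 x 66 x 6 mm, two uprights 8 mm thick, 32 mm apart, each with a V-notch: flat floor 32 mm wide, 22 mm above the desk; flanks up to 34 mm, 46 mm wide there. Point: middle of the cradle at notch-floor height. y runs along the groove, z up; handles lie along y on both uprights.
- cradle_blue_groove (a point): blue metal cradle fixed to the desk (home of the blue driver, starts with another in it): base 80 x 66 x 6 mm, two uprights 8 mm thick, 32 mm apart, each with a V-notch: flat floor 32 mm wide, 22 mm above the desk; flanks up to 34 mm, 46 mm wide there. Point: middle of the cradle at notch-floor height. y runs along the groove, z up; handles lie along y on both uprights.
- cradle_grey_groove (a point): grey metal cradle fixed to the desk (spare, starts empty): base 80 x 66 x 6 mm, two uprights 8 mm thick, 32 mm apart, each with a V-notch: flat floor 32 mm wide, 22 mm above the desk; flanks up to 34 mm, 46 mm wide there. Point: middle of the cradle at notch-floor height. y runs along the groove, z up; handles lie along y on both uprights.
- multimeter_mid (a point): yellow and black pocket multimeter, 132 x 66 x 33 mm, lying on the desk; bystander. The point is at its middle.
- masking_tape_mid (a point): roll of cream masking tape, 104 mm across, 25 mm high, lying flat on the desk; bystander. The point is at its middle.
- side_cutter_mid (a point): blue-handled side cutters, 150 mm long, 50 mm wide, 11 mm high, lying on the desk; bystander. The point is at its middle.

How it is judged:
At the end, for the whole second after the job is handed in: Each driver lies at rest, released, in the cradle of its handle's colour: handle centre within 9 mm across and 13 mm along the groove of the cradle's middle, within 5 mm of its seated height, and along the groove within 0.15 rad (either way round). The grey cradle is thus empty again (x of driver_red_handle in the frame of cradle_red_groove between -0.009 and 0.009 m and y of driver_red_handle in the frame of cradle_red_groove between -0.013 and 0.013 m and z of driver_red_handle in the frame of cradle_red_groove between 0.0075 and 0.0175 m and angle between the y axis of driver_red_handle and the y axis of cradle_red_groove, either way round below 0.15 rad and linear speed of each of driver_red, driver_yellow, driver_blue below 0.02 m/s and angular speed of each of driver_red, driver_yellow, driver_blue below 0.2 rad/s and x of driver_yellow_handle in the frame of cradle_yellow_groove between -0.009 and 0.009 m and y of driver_yellow_handle in the frame of cradle_yellow_groove between -0.013 and 0.013 m and z of driver_yellow_handle in the frame of cradle_yellow_groove between 0.0055 and 0.0155 m and angle between the y axis of driver_yellow_handle and the y axis of cradle_yellow_groove, either way round below 0.15 rad and x of driver_blue_handle in the frame of cradle_blue_groove between -0.009 and 0.009 m and y of driver_blue_handle in the frame of cradle_blue_groove between -0.013 and 0.013 m and z of driver_blue_handle in the frame of cradle_blue_groove between 0.0075 and 0.0175 m and angle between the y axis of driver_blue_handle and the y axis of cradle_blue_groove, either way round below 0.15 rad); the robot touches nothing.
It fails at once if the multimeter is moved more than 25 mm (distance of multimeter_mid from where it was at the start of the episode above 0.025 m).
It fails at once if the masking tape is moved more than 25 mm (distance of masking_tape_mid from where it was at the start of the episode above 0.025 m).
It fails at once if the side cutter is moved more than 25 mm (distance of side_cutter_mid from where it was at the start of the episode above 0.025 m).
It also fails if it takes over 96 s, if anything falls off the work surface, if the arm or the gripper's body presses on something with over 40 N, if the wrist force passes 120 N, or if a joint passes its speed limit or range.

## Working session

There is one attempt and no reset: what is moved stays moved. The work goes in short steps, Python scripts to look and compute and a shell command to move; the robot and the scene stay as the last step left them, time stands still between calls to the robot, and variables do not carry over. Pictures are saved under pics/ and viewed, at most 14 in all, crops included, and the job is handed in when it is done.

```bash
mkdir -p pics; python3 - <<'E'
from bench import env
import cv2
for n in("top","side"):
    im=env.capture(n); cv2.imwrite(f"pics/{n}0.png",im[:,:,::-1])
    c=env.calibration(n); print(n,c["intrinsics"],c["extrinsics"])
s=env.get_state(); print(s["t"],s["eef_pos"],s["tcp_rot"],s["width"])
E
```

```text
top [[387.17104877   0.         257.03320794]
 [  0.         387.17104877 186.95166986]
 [  0.           0.           1.        ]] [[ 7.51252625e-03 -9.85010779e-01  1.72329127e-01  4.43476664e-01]
 [-9.99100123e-01 -1.99679220e-04  4.24134900e-02  7.98625434e-02]
 [-4.17433342e-02 -1.72492685e-01 -9.84125890e-01  9.31440940e-01]
 [ 0.00000000e+00  0.00000000e+00  0.00000000e+00  1.00000000e+00]]
side [[404.40544423   0.         258.47034976]
 [  0.         404.40544423 192.35154783]
 [  0.           0.           1.        ]] [[ 0.85617466 -0.21298744  0.47074547  0.15364974]
 [-0.5164333  -0.32423778  0.79256956 -0.59301075]
 [-0.0161739  -0.92168661 -0.38759798  0.41921764]
 [ 0.          0.          0.          1.        ]]
0.1 [0.17732793 0.52013255 0.23057023] [ 1.63648333e-01  9.86518399e-01 -7.68673545e-04 -2.83174666e-04] 0.08556871731489143
```

View pics/top0.png

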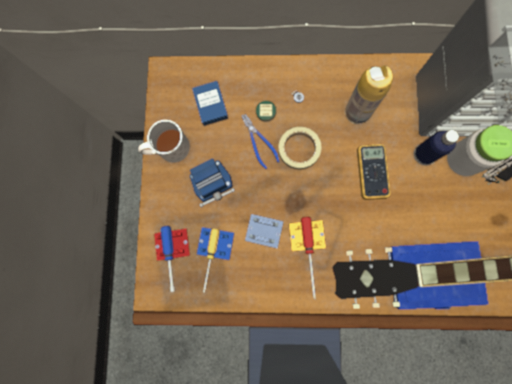

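View pics/side0.png

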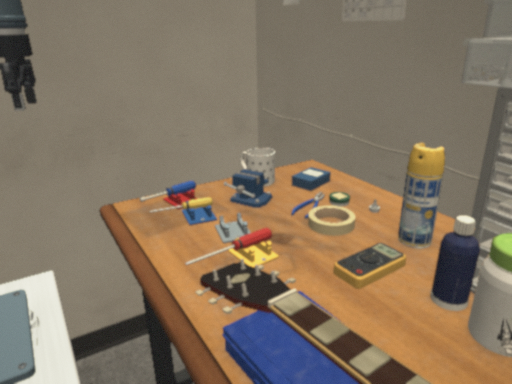

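```bash
python3 - <<'E'
import cv2,numpy as np
a=cv2.imread("pics/top0.png")[205:300,145:335]; b=cv2.imread("pics/side0.png")[170:270,135:285]
a=cv2.resize(a,(780,390),interpolation=cv2.INTER_CUBIC); cv2.imwrite("pics/topc.png",a)
cv2.imwrite("pics/sidec.png",cv2.resize(b,(780,520),interpolation=cv2.INTER_CUBIC))
E
```

```text
(no output)
```

View pics/topc.png

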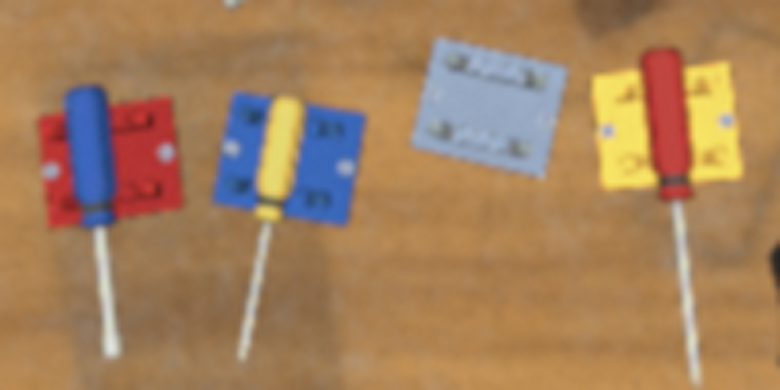

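View pics/sidec.png

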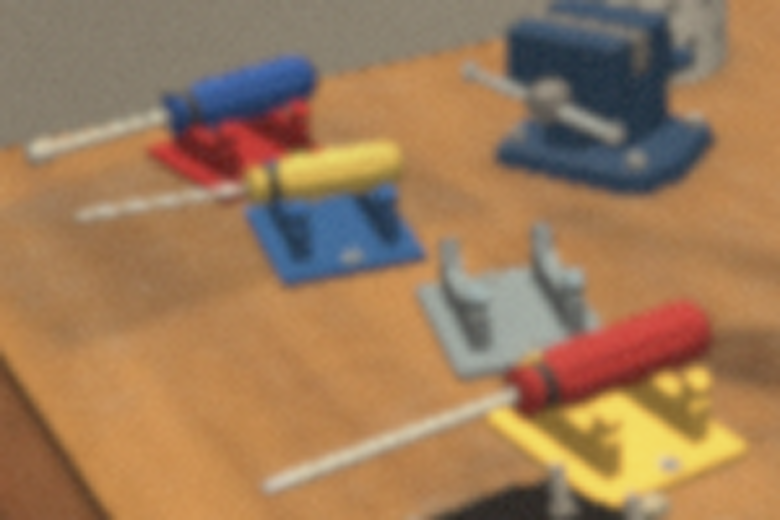

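```bash
cat > h.py <<'E'
from bench import env
import cv2,numpy as np
HUE={"red":[(0,8),(170,180)],"yellow":[(20,33)],"blue":[(100,125)]}
def pts(px,z,cam="top"):
    c=env.calibration(cam);K=np.array(c["intrinsics"]);E=np.array(c["extrinsics"])
    p=np.c_[np.asarray(px,float),np.ones(len(px))]
    d=(E[:3,:3]@np.linalg.inv(K)@p.T).T;o=E[:3,3]
    return (o+d*((z-o[2])/d[:,2])[:,None])[:,:2]
def mask(im,col):
    h=cv2.cvtColor(im,cv2.COLOR_RGB2HSV)
    if col=="grey": return cv2.inRange(h,(95,20,90),(125,110,255))
    m=0
    for a,b in HUE[col]: m=m|cv2.inRange(h,(a,150 if col!="blue" else 120,60),(b,255,255))
    return m
def rect(im,col,box,z):
    """world minAreaRect of the hull of colour col in pixel box; -> centre, sides, angle of long side mod pi"""
    x0,y0,x1,y1=box;m=np.zeros(im.shape[:2],np.uint8);m[y0:y1,x0:x1]=mask(im,col)[y0:y1,x0:x1]
    m=cv2.morphologyEx(m,cv2.MORPH_OPEN,np.ones((2,2),np.uint8))
    cs=cv2.findContours(m,cv2.RETR_EXTERNAL,cv2.CHAIN_APPROX_NONE)[0]
    cs=[c for c in cs if cv2.contourArea(c)>15]
    w=pts(np.vstack(cs)[:,0,:],z)
    c,_,_=r=cv2.minAreaRect((w*1000).astype(np.float32));b=cv2.boxPoints(r)
    e=[b[1]-b[0],b[2]-b[1]];e.sort(key=np.linalg.norm)
    return np.array(c)/1000,[round(float(np.linalg.norm(v))) for v in e],np.arctan2(e[1][1],e[1][0])
E
python3 - <<'E'
from h import *
im=cv2.imread("pics/top0.png")[:,:,::-1].copy()
B={"red":(148,222,194,266),"blue":(194,222,238,265),"grey":(240,205,288,255),"yellow":(285,212,330,256)}
for k,b in B.items():
    c,s,a=rect(im,k,b,.006); print("cradle",k,c.round(4),s,round(np.degrees(a)%180,1))
for k,b,z in [("blue","red",.0345),("yellow","blue",.0325),("red","yellow",.0345)]:
    c,s,a=rect(im,k,B[b],z); print("driver",k,c.round(4),s,round(np.degrees(a)%180,1))
# hand-read base corners and drivers' axis ends
P={"grey":[(438,37),(568,67),(543,179),(412,147)],"red":[(38,118),(172,97),(184,207),(50,228)],"blue":[(232,90),(367,113),(349,226),(213,204)],"yellow":[(592,74),(727,61),(743,179),(604,190)]}
for k,p in P.items():
    w=pts(np.array(p)/4.105+[145,205],.006);u=(w[1]+w[2]-w[0]-w[3])/2;v=(w[0]+w[1]-w[2]-w[3])/2
    print("corners",k,w.mean(0).round(4),np.linalg.norm(u).round(3),np.linalg.norm(v).round(3),"groove deg",np.degrees(np.arctan2(v[1],v[0])).round(1),(np.degrees(np.arctan2(u[1],u[0]))+90).round(1))
for k,p in {"blue":[(86,88),(111,355)],"yellow":[(288,97),(242,357)],"red":[(661,50),(695,378)]}.items():
    w=pts(np.array(p)/4.105+[145,205],.034);d=w[0]-w[1];print(k,"axis deg",np.degrees(np.arctan2(d[1],d[0])).round(1),np.linalg.norm(d).round(3))
E
```

```text
cradle red [0.4646 0.321 ] [65, 80] 99.2
cradle blue [0.4676 0.2165] [62, 76] 80.7
cradle grey [0.498  0.1009] [63, 77] 77.0
cradle yellow [ 0.4875 -0.0011] [66, 80] 95.4
driver blue [0.4728 0.3252] [21, 63] 9.3Traceback (most recent call last):
  File "<stdin>", line 7, in <module>
  File "h.py", line 21, in rect
    w=pts(np.vstack(cs)[:,0,:],z)
          ~~~~~~~~~^^^^
    return _nx.concatenate(arrs, 0, dtype=dtype, casting=casting)
           ~~~~~~~~~~~~~~~^^^^^^^^^^^^^^^^^^^^^^^^^^^^^^^^^^^^^^^
ValueError: need at least one array to concatenate
```

```bash
sed -i 's/(20,33)/(17,33)/; s/150 if col!="blue" else 120/{"red":140,"yellow":125,"blue":110}[col]/' h.py
python3 - <<'E'
from h import *
im=cv2.imread("pics/top0.png")[:,:,::-1].copy()
h=cv2.cvtColor(im,cv2.COLOR_RGB2HSV);print(h[238:244:2,213],h[300,180])
B={"red":(148,222,194,266),"blue":(194,222,238,265),"grey":(240,205,288,255),"yellow":(285,212,330,256)}
for k,b,z in [("blue","red",.0345),("yellow","blue",.0325),("red","yellow",.0345)]:
  try:
    c,s,a=rect(im,k,B[b],z); print("driver",k,c.round(4),s,round(np.degrees(a)%180,1))
  except Exception as e: print(k,e)
P={"grey":[(438,37),(568,67),(543,179),(412,147)],"red":[(38,118),(172,97),(184,207),(50,228)],"blue":[(232,90),(367,113),(349,226),(213,204)],"yellow":[(592,74),(727,61),(743,179),(604,190)]}
for k,p in P.items():
    w=pts(np.array(p)/4.105+[145,205],.006);u=(w[1]+w[2]-w[0]-w[3])/2
    print("corners",k,w.mean(0).round(4),(np.degrees(np.arctan2(u[1],u[0]))+90).round(1))
for k,p in {"blue":[(86,88),(111,355)],"yellow":[(288,97),(242,357)],"red":[(661,50),(695,378)]}.items():
    w=pts(np.array(p)/4.105+[145,205],.034);d=w[0]-w[1];L=np.linalg.norm(d);hl={"blue":36,"yellow":31,"red":38}[k]/1000
    print(k,"axis deg",np.degrees(np.arctan2(d[1],d[0])).round(1),L.round(3),"centre",(w[0]-d/L*hl).round(4))
E
```

```text
[[ 27 130 229]
 [ 27 130 229]
 [ 27 131 229]] [ 16 110 157]
driver blue [0.473  0.3252] [22, 63] 8.6
driver yellow [0.4742 0.2171] [17, 58] 170.6
driver red [0.4939 0.0011] [21, 69] 5.4
corners grey [0.4989 0.1014] -13.0
corners red [0.4659 0.322 ] 9.1
corners blue [0.469  0.2172] -8.9
corners yellow [ 4.888e-01 -1.000e-04] 5.3
blue axis deg 8.2 0.149 centre [0.4713 0.3258]
yellow axis deg -8.6 0.144 centre [0.4717 0.2198]
red axis deg 5.1 0.179 centre [0.4919 0.0013]
```

```bash
cat > go.py <<'E'
import sys,numpy as np
from bench import env
from scipy.spatial.transform import Rotation as R
x,y,z,g=map(float,sys.argv[1:5])   # target TCP, tool x heading in deg (tool down)
s=env.get_state();r=R.from_quat(s["tcp_rot"]);a=np.radians(g)
t=R.from_matrix(np.array([[np.cos(a),np.sin(a),0],[np.sin(a),-np.cos(a),0],[0,0,-1]]))
print("turn",np.round(np.degrees((r.inv()*t).as_rotvec())/6,2),"shift",np.round(r.inv().apply(np.array([x,y,z])-s["eef_pos"])/.04,2))
print(round(s["t"],2),np.round(s["eef_pos"],4),"w",round(s["width"],4),"gf",round(s["grasp_force"],1),"F",np.round(s["wrist_force"],1),np.round(s["joint_positions"],2))
E
python3 go.py .470 .2175 .13 171
```

```text
turn [-0.02 -0.   -1.64] shift [-9.37 -4.79  2.52]
0.1 [0.1773 0.5201 0.2306] w 0.0856 gf 0.0 F [-0.5  0.3 -0. ] [ 1.04  0.26  1.54 -0.    1.35 -0.2 ]
```

```bash
R='[0,0,-1.64,-9.37,-4.79,2.52,0.2]'; python3 -m handwheel '[[0,0,-1.64,-9.37,-4.79,2.52,0.2],[0,0,-1.64,-9.37,-4.79,2.52,0.2],[0,0,-1.64,-9.37,-4.79,2.52,0.2],[0,0,-1.64,-9.37,-4.79,2.52,0.2],[0,0,-1.64,-9.37,-4.79,2.52,0.2],[0,0,-1.64,-9.37,-4.79,2.52,0.2],[0,0,-1.64,-9.37,-4.79,2.52,0.2],[0,0,-1.64,-9.37,-4.79,2.52,0.2],[0,0,-1.64,-9.37,-4.79,2.52,0.2],[0,0,-1.64,-9.37,-4.79,2.52,0.2],[0,0,-1.64,-9.37,-4.79,2.52,0.2],[0,0,-1.64,-9.37,-4.79,2.52,0.2]]' 40; python3 go.py .470 .2175 .018 171
python3 - <<'E'
from h import *
a=env.capture("top")[180:290,145:345];b=env.capture("side")[100:260,100:300]
cv2.imwrite("pics/p1.png",np.vstack([cv2.resize(a,(500,275)),cv2.resize(b,(500,320))[:, :]])[:,:,::-1])
E
```

```text
t: 1.1
eef_pos: [0.4728, 0.2147, 0.129]
tcp_rot: [0.081, 0.997, -0.001, -0.0]
wrist_force: [0.4, 0.5, -0.4]
width: 0.0514
grasp_force: 0.0
turn [-0.02 -0.01 -0.04] shift [0.08 0.06 2.77]
1.1 [0.4728 0.2147 0.129 ] w 0.0514 gf 0.0 F [ 0.4  0.5 -0.4] [ 0.21  0.3   1.75 -0.    1.09 -1.2 ]
```

View pics/p1.png

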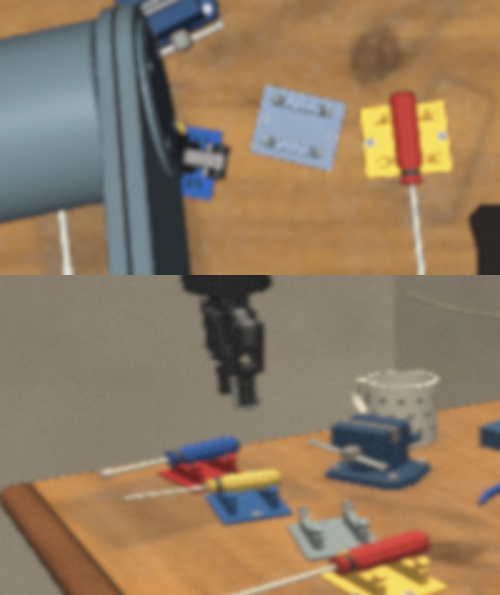

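The gripper stands above the yellow driver (finger over crop ≈(205,155)); nothing obstructs. Descend partway.

```bash
python3 -m handwheel '[[0,0,0,0,0,0.8,0.2],[0,0,0,0,0,1.6,0.2],[0,0,0,0,0,1.6,0.2],[0,0,0,0,0,1.6,0.2]]'; python3 go.py .470 .2175 .018 171
```

```text
t: 1.53
eef_pos: [0.468, 0.2189, 0.0657]
tcp_rot: [0.078, 0.997, -0.001, -0.002]
wrist_force: [0.9, 0.1, 1.1]
width: 0.0513
grasp_force: 0.0
turn [-0.01 -0.04  0.02] shift [-0.06 -0.03  1.19]
1.53 [0.468  0.2189 0.0657] w 0.0513 gf 0.0 F [0.9 0.1 1.1] [ 0.22  0.38  1.82  0.    0.95 -1.19]
```

```bash
python3 -m handwheel '[[0,0,0,-0.03,-0.02,0.6,0.2],[0,0,0,-0.03,-0.02,1.0,0.2],[0,0,0,-0.03,-0.02,1.19,0.2],[0,0,0,-0.03,-0.02,1.19,0.2],[0,0,0,-0.03,-0.02,1.19,0.2]]'; python3 go.py .470 .2175 .018 171
```

```text
t: 1.95
eef_pos: [0.4721, 0.2178, 0.0202]
tcp_rot: [0.078, 0.997, 0.0, 0.001]
wrist_force: [0.9, 0.3, 0.8]
width: 0.0516
grasp_force: 0.0
turn [0.01 0.01 0.01] shift [ 0.05 -0.02  0.06]
1.95 [0.4721 0.2178 0.0202] w 0.0516 gf 0.0 F [0.9 0.3 0.8] [ 0.22  0.45  1.86  0.    0.84 -1.2 ]
```

Clear of contact. Close, then lift.

```bash
python3 -m handwheel '[[0,0,0,0,0,0.03,-1],[0,0,0,0,0,0.03,-1],[0,0,0,0,0,0.03,-1],[0,0,0,0,0,0.03,-1],[0,0,0,0,0,0.03,-1],[0,0,0,0,0,0.03,-1],[0,0,0,0,0,0.03,-1],[0,0,0,0,0,0.03,-1]]' 40; python3 go.py .470 .2175 .018 171
```

```text
t: 2.62
eef_pos: [0.4723, 0.2175, 0.0189]
tcp_rot: [0.079, 0.997, 0.0, 0.001]
wrist_force: [-1.0, 0.6, 6.3]
width: 0.0193
grasp_force: 39.4
turn [ 0.01  0.02 -0.  ] shift [ 0.06 -0.01  0.02]
2.62 [0.4723 0.2175 0.0189] w 0.0193 gf 39.4 F [-1.   0.6  6.3] [ 0.22  0.45  1.86  0.    0.83 -1.2 ]
```

```bash
python3 -m handwheel '[[0,0,0,0,0,-0.5,-1],[0,0,0,0,0,-1,-1],[0,0,0,0,0,-1.7,-1],[0,0,0,0,0,-2.3,-1],[0,0,0,0,0,-2.3,-1],[0,0,0,0,0,-2.3,-1],[0,0,0,0,0,-2.3,-1]]'; python3 go.py .5 .1015 .09 167
```

```text
t: 3.2
eef_pos: [0.471, 0.2171, 0.1093]
tcp_rot: [0.078, 0.997, -0.0, -0.0]
wrist_force: [-0.5, 0.5, -1.4]
width: 0.0191
grasp_force: 39.3
turn [-0.   -0.01  0.67] shift [-1.17 -2.74  0.48]
3.2 [0.471  0.2171 0.1093] w 0.0191 gf 39.3 F [-0.5  0.5 -1.4] [ 0.22  0.32  1.77 -0.    1.05 -1.2 ]
```

```bash
python3 -m handwheel '[[0,0,0.3,-0.5,-1,0,-1],[0,0,0.67,-0.9,-2,0,-1],[0,0,0.67,-1.15,-2.74,0.48,-1],[0,0,0.67,-1.15,-2.74,0.48,-1],[0,0,0.67,-1.15,-2.74,0.48,-1],[0,0,0.67,-1.15,-2.74,0.48,-1],[0,0,0.67,-1.15,-2.74,0.48,-1]]'; python3 go.py .499 .1012 .02 167
```

```text
t: 3.78
eef_pos: [0.4992, 0.1026, 0.09]
tcp_rot: [0.113, 0.994, 0.0, -0.001]
wrist_force: [-0.4, 1.6, 0.1]
width: 0.019
grasp_force: 39.4
turn [ 0.   -0.01  0.  ] shift [-0.   -0.03  1.75]
3.78 [0.4992 0.1026 0.09  ] w 0.019 gf 39.4 F [-0.4  1.6  0.1] [-0.02  0.33  1.82  0.    0.99 -1.36]
```

```bash
python3 - <<'E'
from h import *
b=env.capture("side")[150:270,120:300]
cv2.imwrite("pics/p2.png",cv2.resize(b,(720,480),interpolation=cv2.INTER_CUBIC)[:,:,::-1])
E
```

```text
(no output)
```

View pics/p2.png

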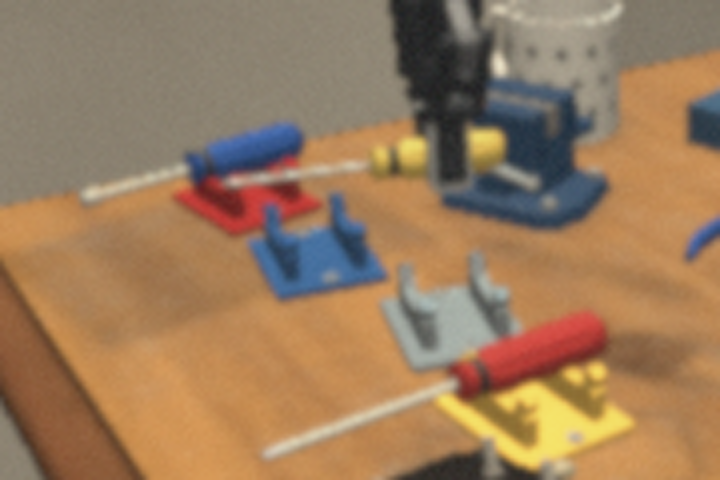

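The yellow handle is held level at crop (440,150), gripped near its middle, above the grey cradle. Lower and release.

```bash
python3 -m handwheel '[[0,0,0,0,-0.03,0.6,-1],[0,0,0,0,-0.03,1.1,-1],[0,0,0,0,-0.03,1.5,-1],[0,0,0,0,-0.03,1.74,-1],[0,0,0,0,-0.03,1.74,-1],[0,0,0,0,-0.03,1.74,-1]]'; python3 go.py .499 .1012 .02 167
```

```text
t: 4.33
eef_pos: [0.4995, 0.1014, 0.021]
tcp_rot: [0.113, 0.994, 0.0, -0.0]
wrist_force: [0.8, -0.5, -1.2]
width: 0.0194
grasp_force: 39.9
turn [-0.   -0.    0.01] shift [ 0.01 -0.01  0.02]
4.33 [0.4995 0.1014 0.021 ] w 0.0194 gf 39.9 F [ 0.8 -0.5 -1.2] [-0.02  0.43  1.88  0.    0.83 -1.36]
```

```bash
python3 -m handwheel '[[0,0,0,0,0,0,0.2],[0,0,0,0,0,0,0.2],[0,0,0,0,0,0,0.2],[0,0,0,0,0,0,0.2],[0,0,0,0,0,0,0.2],[0,0,0,0,0,-0.7,0.2],[0,0,0,0,0,-1.5,0.2],[0,0,0,0,0,-2.4,0.2],[0,0,0,0,0,-2.4,0.2],[0,0,0,0,0,-2.4,0.2]]'; python3 go.py .469 .3225 .1 189
```

```text
t: 5.17
eef_pos: [0.5014, 0.1005, 0.1193]
tcp_rot: [0.113, 0.994, 0.0, 0.003]
wrist_force: [-0.2, -0.0, -0.6]
width: 0.051
grasp_force: 0.0
turn [ 0.    0.06 -3.67] shift [2.04 5.22 0.48]
5.17 [0.5014 0.1005 0.1193] w 0.051 gf 0.0 F [-0.2 -0.  -0.6] [-0.02  0.29  1.79 -0.    1.06 -1.36]
```

```bash
python3 -m handwheel '[[0,0,-1,0.4,1,0,0.2],[0,0,-2,0.8,2,0.2,0.2],[0,0,-3,1.2,3,0.4,0.2],[0,0,-3.67,1.6,4,0.48,0.2],[0,0,-3.67,2.04,5.22,0.48,0.2],[0,0,-3.67,2.04,5.22,0.48,0.2],[0,0,-3.67,2.04,5.22,0.48,0.2],[0,0,-3.67,2.04,5.22,0.48,0.2],[0,0,-3.67,2.04,5.22,0.48,0.2],[0,0,-3.67,2.04,5.22,0.48,0.2]]'; python3 go.py .469 .3230 .019 189;  python3 - <<'E'
from h import *
b=env.capture("side")[150:270,120:300];a=env.capture("top")[200:270,230:350]
cv2.imwrite("pics/p3.png",np.hstack([cv2.resize(b,(450,300)),cv2.resize(a,(350,204)).repeat(1,0)[:204][np.r_[0:204,[203]*96]]])[:,:,::-1])
E
```

```text
t: 6.0
eef_pos: [0.467, 0.3209, 0.0971]
tcp_rot: [-0.078, 0.997, -0.0, -0.001]
wrist_force: [0.8, 0.1, 0.6]
width: 0.051
grasp_force: 0.0
turn [-0.01 -0.01 -0.01] shift [-0.06  0.04  1.95]
6.0 [0.467  0.3209 0.0971] w 0.051 gf 0.0 F [0.8 0.1 0.6] [ 0.41  0.41  1.67 -0.    1.06 -1.32]
```

View pics/p3.png

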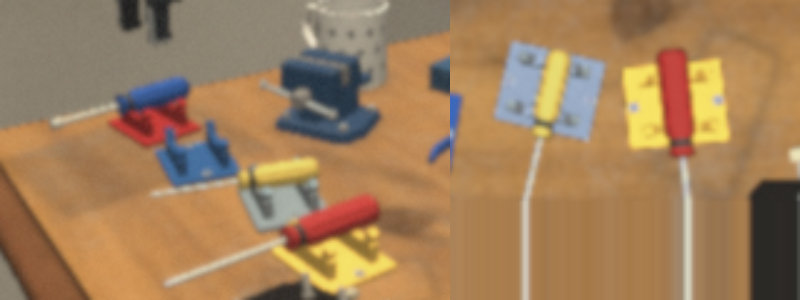

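Yellow lies seated in the grey cradle (side crop (280,175)); the gripper is above the blue driver. Descend and grasp it.

```bash
python3 -m handwheel '[[0,0,0,-0.04,0.03,0.6,0.2],[0,0,0,-0.04,0.03,1.1,0.2],[0,0,0,-0.04,0.03,1.6,0.2],[0,0,0,-0.04,0.03,1.95,0.2],[0,0,0,-0.04,0.03,1.95,0.2],[0,0,0,-0.04,0.03,1.95,0.2]]'; python3 go.py .469 .3230 .019 189
```

```text
t: 6.6
eef_pos: [0.4683, 0.3228, 0.0193]
tcp_rot: [-0.078, 0.997, -0.0, -0.001]
wrist_force: [-0.0, 0.1, 0.9]
width: 0.0514
grasp_force: 0.0
turn [-0.   -0.02 -0.01] shift [-0.02  0.    0.01]
6.6 [0.4683 0.3228 0.0193] w 0.0514 gf 0.0 F [-0.   0.1  0.9] [ 0.41  0.52  1.73 -0.    0.9  -1.32]
```

```bash
python3 -m handwheel '[[0,0,0,0,0,0,-1],[0,0,0,0,0,0,-1],[0,0,0,0,0,0,-1],[0,0,0,0,0,0,-1],[0,0,0,0,0,0,-1],[0,0,0,0,0,0,-1],[0,0,0,0,0,-0.5,-1],[0,0,0,0,0,-1.1,-1],[0,0,0,0,0,-1.8,-1],[0,0,0,0,0,-1.8,-1],[0,0,0,0,0,-1.8,-1],[0,0,0,0,0,-1.8,-1]]' 40; python3 go.py .468 .2168 .09 171
```

```text
t: 7.6
eef_pos: [0.468, 0.3237, 0.0915]
tcp_rot: [-0.079, 0.997, -0.0, -0.0]
wrist_force: [-0.8, -0.0, -1.2]
width: 0.0233
grasp_force: 39.3
turn [-0. -0.  3.] shift [ 0.42 -2.64  0.04]
7.6 [0.468  0.3237 0.0915] w 0.0233 gf 39.3 F [-0.8 -0.  -1.2] [ 0.41  0.42  1.67 -0.    1.05 -1.32]
```

```bash
python3 -m handwheel '[[0,0,1,0.1,-0.8,0,-1],[0,0,2,0.25,-1.7,0,-1],[0,0,3,0.42,-2.64,0,-1],[0,0,3,0.42,-2.64,0,-1],[0,0,3,0.42,-2.64,0,-1],[0,0,3,0.42,-2.64,0,-1],[0,0,3,0.42,-2.64,0,-1]]'; python3 go.py .4675 .2168 .021 171;  python3 - <<'E'
from h import *
b=env.capture("side")[150:270,120:300]
cv2.imwrite("pics/p4.png",cv2.resize(b,(600,400),interpolation=cv2.INTER_CUBIC)[:,:,::-1])
E
```

```text
t: 8.18
eef_pos: [0.468, 0.2177, 0.0911]
tcp_rot: [0.078, 0.997, 0.0, -0.001]
wrist_force: [0.1, 0.7, -0.4]
width: 0.023
grasp_force: 39.6
turn [-0.   -0.01  0.01] shift [ 0.01 -0.02  1.75]
8.18 [0.468  0.2177 0.0911] w 0.023 gf 39.6 F [ 0.1  0.7 -0.4] [ 0.22  0.34  1.8   0.    1.   -1.2 ]
```

View pics/p4.png

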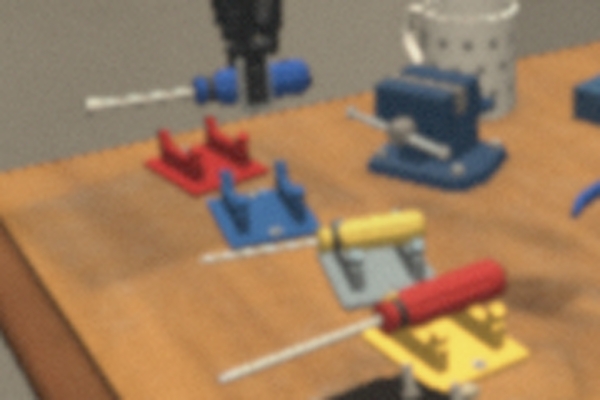

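The blue driver is held level (crop (250,80)), centred in the grip, over the blue cradle. Lower, release, retreat.

```bash
python3 -m handwheel '[[0,0,0,0.01,-0.02,0.6,-1],[0,0,0,0.01,-0.02,1.1,-1],[0,0,0,0.01,-0.02,1.5,-1],[0,0,0,0.01,-0.02,1.75,-1],[0,0,0,0.01,-0.02,1.75,-1],[0,0,0,0.01,-0.02,1.75,-1]]'; python3 go.py .4675 .2168 .021 171
```

```text
t: 8.73
eef_pos: [0.4677, 0.2171, 0.0214]
tcp_rot: [0.078, 0.997, -0.0, -0.0]
wrist_force: [-0.9, 0.4, -0.5]
width: 0.023
grasp_force: 41.4
turn [-0.   -0.    0.02] shift [ 0.   -0.01  0.01]
8.73 [0.4677 0.2171 0.0214] w 0.023 gf 41.4 F [-0.9  0.4 -0.5] [ 0.22  0.44  1.86  0.    0.84 -1.2 ]
```

```bash
python3 -m handwheel '[[0,0,0,0,0,0,0.2],[0,0,0,0,0,0,0.2],[0,0,0,0,0,0,0.2],[0,0,0,0,0,0,0.2],[0,0,0,0,0,0,0.2],[0,0,0,0,0,-0.7,0.2],[0,0,0,0,0,-1.5,0.2],[0,0,0,0,0,-2.2,0.2],[0,0,0,0,0,-2.2,0.2],[0,0,0,0,0,-2.2,0.2]]'; python3 go.py .491 0 .1 185.3
```

```text
t: 9.57
eef_pos: [0.4693, 0.2165, 0.1116]
tcp_rot: [0.079, 0.997, 0.001, 0.002]
wrist_force: [-0.8, -0.1, -1.3]
width: 0.0513
grasp_force: 0.0
turn [ 0.01  0.04 -2.38] shift [-1.38 -5.26  0.29]
9.57 [0.4693 0.2165 0.1116] w 0.0513 gf 0.0 F [-0.8 -0.1 -1.3] [ 0.22  0.31  1.78  0.    1.04 -1.2 ]
```

```bash
python3 -m handwheel '[[0,0,-0.6,-0.25,-1,0,0.2],[0,0,-1.2,-0.5,-2,0,0.2],[0,0,-1.8,-0.8,-3,0.1,0.2],[0,0,-2.38,-1.1,-4,0.2,0.2],[0,0,-2.38,-1.38,-5.26,0.29,0.2],[0,0,-2.38,-1.38,-5.26,0.29,0.2],[0,0,-2.38,-1.38,-5.26,0.29,0.2],[0,0,-2.38,-1.38,-5.26,0.29,0.2],[0,0,-2.38,-1.38,-5.26,0.29,0.2],[0,0,-2.38,-1.38,-5.26,0.29,0.2]]'; python3 go.py .491 .0005 .019 185.3
```

```text
t: 10.4
eef_pos: [0.4889, 0.0013, 0.0978]
tcp_rot: [-0.047, 0.999, 0.0, -0.0]
wrist_force: [0.6, 0.3, -0.6]
width: 0.0514
grasp_force: 0.0
turn [ 0.01 -0.01  0.01] shift [-0.05 -0.02  1.97]
10.4 [0.4889 0.0013 0.0978] w 0.0514 gf 0.0 F [ 0.6  0.3 -0.6] [-0.23  0.29  1.86  0.    1.   -1.89]
```

```bash
python3 -m handwheel '[[0,0,0,-0.04,-0.02,0.6,0.2],[0,0,0,-0.04,-0.02,1.1,0.2],[0,0,0,-0.04,-0.02,1.6,0.2],[0,0,0,-0.04,-0.02,1.96,0.2],[0,0,0,-0.04,-0.02,1.96,0.2],[0,0,0,-0.04,-0.02,1.96,0.2]]'; python3 go.py .491 .0005 .019 185.3
```

```text
t: 10.9
eef_pos: [0.4904, 0.0005, 0.0193]
tcp_rot: [-0.047, 0.999, 0.0, -0.001]
wrist_force: [-0.3, 0.1, 0.0]
width: 0.0513
grasp_force: 0.0
turn [ 0.01 -0.02  0.02] shift [-0.01 -0.    0.01]
10.9 [0.4904 0.0005 0.0193] w 0.0513 gf 0.0 F [-0.3  0.1  0. ] [-0.23  0.41  1.93  0.    0.81 -1.89]
```

```bash
python3 -m handwheel '[[0,0,0,0,0,0,-1],[0,0,0,0,0,0,-1],[0,0,0,0,0,0,-1],[0,0,0,0,0,0,-1],[0,0,0,0,0,0,-1],[0,0,0,0,0,0,-1],[0,0,0,0,0,-0.6,-1],[0,0,0,0,0,-1.5,-1],[0,0,0,0,0,-2.4,-1],[0,0,0,0,0,-3.2,-1],[0,0,0,0,0,-3.2,-1],[0,0,0,0,0,-3.2,-1]]' 40; python3 go.py .4645 .3215 .14 189.1
```

```text
t: 11.9
eef_pos: [0.4927, -0.0013, 0.1501]
tcp_rot: [-0.046, 0.999, -0.001, 0.003]
wrist_force: [-0.3, 0.3, -1.1]
width: 0.0235
grasp_force: 39.3
turn [-0.02  0.05 -0.64] shift [-0.04  8.1   0.24]
11.9 [ 0.4927 -0.0013  0.1501] w 0.0235 gf 39.3 F [-0.3  0.3 -1.1] [-0.23  0.23  1.79 -0.    1.12 -1.89]
```

```bash
python3 -m handwheel '[[0,0,0,0,0.9,0,-1],[0,0,-0.2,0,1.8,0,-1],[0,0,-0.4,0,2.7,0.1,-1],[0,0,-0.64,0,3.6,0.1,-1],[0,0,-0.64,0,4.5,0.2,-1],[0,0,-0.64,0,5.4,0.2,-1],[0,0,-0.64,0,6.3,0.2,-1],[0,0,-0.64,-0.03,7.2,0.2,-1],[0,0,-0.64,-0.03,8.1,0.2,-1],[0,0,-0.64,-0.03,8.1,0.2,-1],[0,0,-0.64,-0.03,8.1,0.2,-1],[0,0,-0.64,-0.03,8.1,0.2,-1]]'; python3 go.py .4645 .3215 .021 189.1
```

```text
t: 12.9
eef_pos: [0.4615, 0.3212, 0.1382]
tcp_rot: [-0.08, 0.997, -0.001, -0.001]
wrist_force: [-0.6, 0.0, -1.3]
width: 0.0232
grasp_force: 39.6
turn [-0.01 -0.03  0.01] shift [-0.08 -0.    2.93]
12.9 [0.4615 0.3212 0.1382] w 0.0232 gf 39.6 F [-0.6  0.  -1.3] [ 0.41  0.36  1.63 -0.    1.15 -1.32]
```

```bash
python3 -m handwheel '[[0,0,0,-0.06,0,0.7,-1],[0,0,0,-0.06,0,1.4,-1],[0,0,0,-0.06,0,1.6,-1],[0,0,0,-0.06,0,1.6,-1]]'; python3 go.py .4645 .3215 .021 189.1;  python3 - <<'E'
from h import *
b=env.capture("side")[150:270,120:300]
cv2.imwrite("pics/p5.png",cv2.resize(b,(600,400),interpolation=cv2.INTER_CUBIC)[:,:,::-1])
E
```

```text
t: 13.23
eef_pos: [0.4629, 0.3198, 0.0729]
tcp_rot: [-0.078, 0.997, -0.001, -0.003]
wrist_force: [-0.4, 0.3, -0.3]
width: 0.0232
grasp_force: 39.6
turn [-0.02 -0.06 -0.02] shift [-0.05  0.04  1.3 ]
13.23 [0.4629 0.3198 0.0729] w 0.0232 gf 39.6 F [-0.4  0.3 -0.3] [ 0.41  0.44  1.7  -0.    1.01 -1.32]
```

View pics/p5.png

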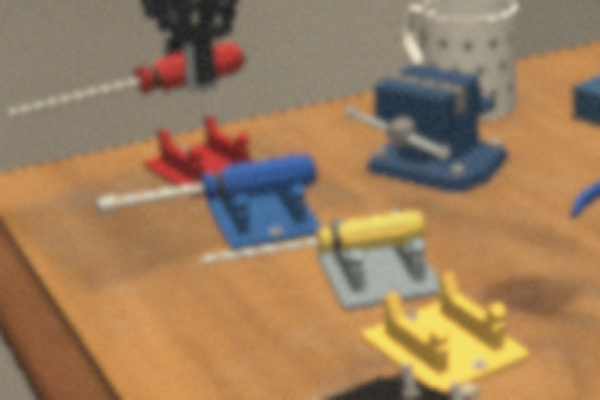

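```bash
python3 -m handwheel '[[0,0,0,-0.04,0.03,0.5,-1],[0,0,0,-0.04,0.03,0.9,-1],[0,0,0,-0.04,0.03,1.29,-1],[0,0,0,-0.04,0.03,1.29,-1],[0,0,0,-0.04,0.03,1.29,-1]]'; python3 go.py .4645 .3215 .021 189.1
```

```text
t: 13.7
eef_pos: [0.4668, 0.3234, 0.025]
tcp_rot: [-0.079, 0.997, 0.0, 0.0]
wrist_force: [0.0, -0.1, -0.2]
width: 0.023
grasp_force: 39.6
turn [ 0.  0. -0.] shift [ 0.06 -0.04  0.1 ]
13.7 [0.4668 0.3234 0.025 ] w 0.023 gf 39.6 F [ 0.  -0.1 -0.2] [ 0.41  0.51  1.73 -0.    0.91 -1.32]
```

```bash
python3 -m handwheel '[[0,0,0,0,0,0,0.2],[0,0,0,0,0,0,0.2],[0,0,0,0,0,0,0.2],[0,0,0,0,0,0,0.2],[0,0,0,0,0,0,0.2],[0,0,0,0,0,-0.7,0.2],[0,0,0,0,0,-1.5,0.2],[0,0,0,0,0,-2.3,0.2],[0,0,0,0,0,-2.3,0.2],[0,0,0,0,0,-2.3,0.2]]'; python3 go.py .499 .1012 .1 167
```

```text
t: 14.53
eef_pos: [0.4677, 0.3244, 0.1185]
tcp_rot: [-0.08, 0.997, 0.001, 0.003]
wrist_force: [0.4, -0.8, 0.6]
width: 0.0512
grasp_force: 0.0
turn [0.02 0.05 3.69] shift [ 0.12 -5.63  0.46]
14.53 [0.4677 0.3244 0.1185] w 0.0512 gf 0.0 F [ 0.4 -0.8  0.6] [ 0.41  0.39  1.65 -0.    1.1  -1.32]
```

```bash
python3 -m handwheel '[[0,0,1,0,-1,0,0.2],[0,0,2,0,-2,0,0.2],[0,0,3,0,-3,0.2,0.2],[0,0,3.69,0,-4,0.3,0.2],[0,0,3.69,0.1,-5,0.4,0.2],[0,0,3.69,0.12,-5.63,0.46,0.2],[0,0,3.69,0.12,-5.63,0.46,0.2],[0,0,3.69,0.12,-5.63,0.46,0.2],[0,0,3.69,0.12,-5.63,0.46,0.2],[0,0,3.69,0.12,-5.63,0.46,0.2]]'; python3 go.py .499 .1012 .019 167
```

```text
t: 15.37
eef_pos: [0.4967, 0.1016, 0.0972]
tcp_rot: [0.113, 0.994, 0.0, -0.001]
wrist_force: [-0.6, 0.3, 0.1]
width: 0.0514
grasp_force: 0.0
turn [ 0.   -0.01  0.01] shift [-0.06  0.    1.96]
15.37 [0.4967 0.1016 0.0972] w 0.0514 gf 0.0 F [-0.6  0.3  0.1] [-0.02  0.32  1.82  0.    1.01 -1.36]
```

```bash
python3 - <<'E'
from h import *
s=env.capture("side");b=s[150:270,120:300]
cv2.imwrite("pics/p6.png",cv2.resize(b,(780,520),interpolation=cv2.INTER_CUBIC)[:,:,::-1])
E
```

```text
(no output)
```

View pics/p6.png

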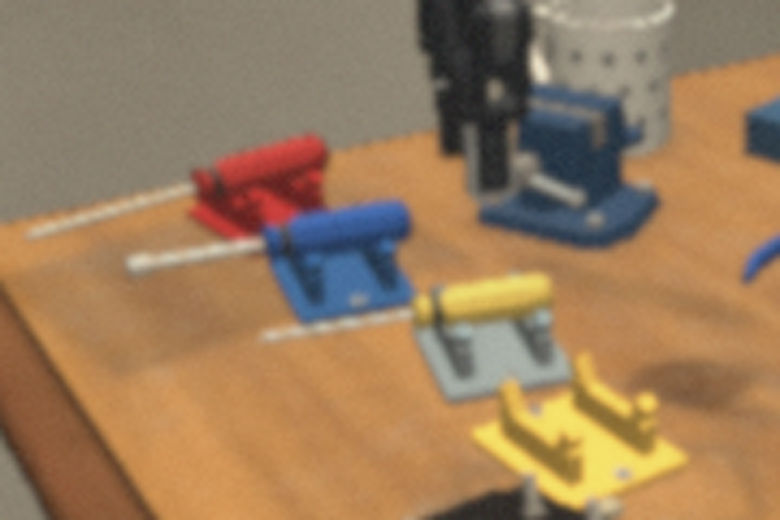

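Red and blue drivers are seated in their own cradles (crop (260,170) and (340,230)). Now the yellow one.

```bash
python3 -m handwheel '[[0,0,0,-0.04,0,0.6,0.2],[0,0,0,-0.04,0,1.1,0.2],[0,0,0,-0.04,0,1.6,0.2],[0,0,0,-0.04,0,1.96,0.2],[0,0,0,-0.04,0,1.96,0.2],[0,0,0,-0.04,0,1.96,0.2]]'; python3 go.py .499 .1012 .019 167
```

```text
t: 15.92
eef_pos: [0.4981, 0.1012, 0.0189]
tcp_rot: [0.113, 0.994, -0.0, -0.001]
wrist_force: [0.3, 0.2, 0.1]
width: 0.0511
grasp_force: 0.0
turn [-0.   -0.02  0.01] shift [-0.02  0.   -0.  ]
15.92 [0.4981 0.1012 0.0189] w 0.0511 gf 0.0 F [0.3 0.2 0.1] [-0.02  0.43  1.88  0.    0.83 -1.36]
```

```bash
python3 -m handwheel '[[0,0,0,0,0,0,-1],[0,0,0,0,0,0,-1],[0,0,0,0,0,0,-1],[0,0,0,0,0,0,-1],[0,0,0,0,0,0,-1],[0,0,0,0,0,0,-1],[0,0,0,0,0,0,-1],[0,0,0,0,0,-0.6,-1],[0,0,0,0,0,-1.4,-1],[0,0,0,0,0,-1.8,-1],[0,0,0,0,0,-1.8,-1],[0,0,0,0,0,-1.8,-1]]' 40; python3 go.py .4885 -0.0005 .09 185.3
```

```text
t: 16.92
eef_pos: [0.4995, 0.1001, 0.0924]
tcp_rot: [0.113, 0.994, 0.0, 0.001]
wrist_force: [-0.5, 1.2, -0.6]
width: 0.0195
grasp_force: 39.2
turn [ 0.    0.03 -3.05] shift [-0.3  -2.51  0.06]
16.92 [0.4995 0.1001 0.0924] w 0.0195 gf 39.2 F [-0.5  1.2 -0.6] [-0.02  0.33  1.82 -0.    1.   -1.36]
```

```bash
python3 -m handwheel '[[0,0,-1,-0.1,-0.9,0,-1],[0,0,-2,-0.2,-1.7,0,-1],[0,0,-3.05,-0.3,-2.51,0,-1],[0,0,-3.05,-0.3,-2.51,0,-1],[0,0,-3.05,-0.3,-2.51,0,-1],[0,0,-3.05,-0.3,-2.51,0,-1],[0,0,-3.05,-0.3,-2.51,0,-1],[0,0,-3.05,-0.3,-2.51,0,-1]]'; python3 go.py .4885 -0.0005 .021 185.3
```

```text
t: 17.58
eef_pos: [0.4876, 0.0008, 0.0909]
tcp_rot: [-0.046, 0.999, 0.0, -0.0]
wrist_force: [0.0, 0.2, -0.1]
width: 0.019
grasp_force: 39.4
turn [ 0.   -0.01  0.  ] shift [-0.02 -0.03  1.75]
17.58 [0.4876 0.0008 0.0909] w 0.019 gf 39.4 F [ 0.   0.2 -0.1] [-0.23  0.3   1.87  0.    0.98 -1.89]
```

```bash
python3 -m handwheel '[[0,0,0,-0.02,-0.03,0.6,-1],[0,0,0,-0.02,-0.03,1.1,-1],[0,0,0,-0.02,-0.03,1.5,-1],[0,0,0,-0.02,-0.03,1.75,-1],[0,0,0,-0.02,-0.03,1.75,-1],[0,0,0,-0.02,-0.03,1.75,-1]]'; python3 go.py .4885 -0.0005 .021 185.3
```

```text
t: 18.08
eef_pos: [0.4888, -0.0007, 0.0211]
tcp_rot: [-0.047, 0.999, 0.0, -0.0]
wrist_force: [-0.2, 0.7, -0.9]
width: 0.0192
grasp_force: 41.0
turn [ 0.   -0.    0.01] shift [0.01 0.01 0.  ]
18.08 [ 0.4888 -0.0007  0.0211] w 0.0192 gf 41.0 F [-0.2  0.7 -0.9] [-0.23  0.4   1.93  0.    0.81 -1.89]
```

```bash
python3 -m handwheel '[[0,0,0,0,0,0,0.2],[0,0,0,0,0,0,0.2],[0,0,0,0,0,0,0.2],[0,0,0,0,0,0,0.2],[0,0,0,0,0,0,0.2],[0,0,0,0,0,-0.7,0.2],[0,0,0,0,0,-1.5,0.2],[0,0,0,0,0,-2.3,0.2],[0,0,0,0,0,-3,0.2],[0,0,0,0,0,-4,0.2],[0,0,0,0,0,-4.5,0.2],[0,0,0,0,0,-4.5,0.2]]'; python3 go.py .33 -0.3 .3 185.3
```

```text
t: 19.08
eef_pos: [0.4917, -0.0022, 0.2068]
tcp_rot: [-0.046, 0.999, -0.001, 0.005]
wrist_force: [0.6, 0.1, 0.0]
width: 0.0506
grasp_force: 0.0
turn [-0.03  0.09 -0.  ] shift [ 4.69 -7.05 -2.35]
19.08 [ 0.4917 -0.0022  0.2068] w 0.0506 gf 0.0 F [0.6 0.1 0. ] [-0.23  0.17  1.72 -0.    1.25 -1.89]
```

```bash
python3 -m handwheel '[[0,0,0,0.4,-0.6,-0.4,0.2],[0,0,0,0.8,-1.3,-0.8,0.2],[0,0,0,1.2,-2,-1.2,0.2],[0,0,0,1.6,-2.7,-1.5,0.2],[0,0,0,2,-3.4,-1.8,0.2],[0,0,0,2.4,-4.1,-2,0.2],[0,0,0,2.8,-4.8,-2,0.2],[0,0,0,3,-5.5,-2,0.2],[0,0,0,3,-6.2,-2,0.2],[0,0,0,3,-6.2,-2,0.2],[0,0,0,3,-6.2,-2,0.2],[0,0,0,3,-6.2,-2,0.2]]';python3 - <<'E'
from h import *
im=env.capture("top");cv2.imwrite("pics/top1.png",im[:,:,::-1])
B={"red":(148,222,194,266),"blue":(194,222,238,265),"grey":(240,205,288,255),"yellow":(285,212,330,256)}
cv2.imwrite("pics/topc1.png",cv2.resize(im[205:300,145:335],(780,390),interpolation=cv2.INTER_CUBIC)[:,:,::-1])
s=env.capture("side");cv2.imwrite("pics/sidec1.png",cv2.resize(s[170:270,135:285],(780,520),interpolation=cv2.INTER_CUBIC)[:,:,::-1])
E
```

```text
t: 20.08
eef_pos: [0.3917, -0.2588, 0.2804]
tcp_rot: [-0.046, 0.999, 0.001, -0.001]
wrist_force: [0.9, 0.8, -0.2]
width: 0.051
grasp_force: 0.0
```

View pics/topc1.png

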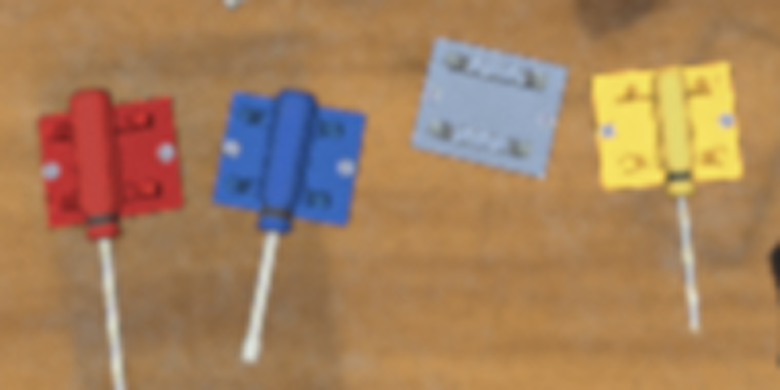

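View pics/sidec1.png

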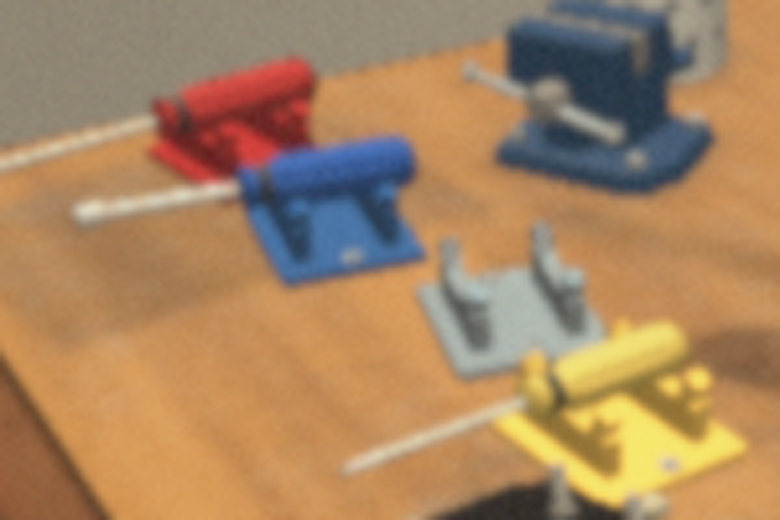

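All three lie seated along their grooves and the grey cradle is empty; handle ends in the top crop: red (93,91)-(103,236), blue (294,91)-(274,231), yellow (669,67)-(681,193). Check the offsets.

```bash
python3 - <<'E'
from h import *
C={"red":(.4653,.3215,9.1,.0345),"blue":(.4683,.2168,-9,.0345),"yellow":(.488,-.0006,5.3,.0325)}
for k,p in {"red":[(93,91),(103,236)],"blue":[(294,91),(274,231)],"yellow":[(669,67),(681,193)]}.items():
    x,y,g,z=C[k];w=pts(np.array(p)/4.105+[145,205],z);a=np.radians(g);e=w.mean(0)-[x,y];d=w[0]-w[1]
    print(k,"along",(e@[np.cos(a),np.sin(a)]).round(4),"across",(e@[-np.sin(a),np.cos(a)]).round(4),"ang",(np.degrees(np.arctan2(d[1],d[0]))-g).round(1),np.linalg.norm(d).round(3))
E
```

```text
red along -0.0005 across 0.0005 ang -2.4 0.081
blue along -0.0014 across -0.0007 ang 2.3 0.078
yellow along -0.0028 across -0.0017 ang -0.7 0.07
```

All well within tolerance.

```bash
python3 -c "
from bench import env
print(env.hand_in())"
```

```text
the job is handed in; nothing more can be done
None
```

Job handed in at about 20 s of the 96 s allowed: each driver is in the cradle of its own colour, measured within about 3 mm and 2.5° of centre, the grey cradle is empty, and the multimeter, tape and cutters were left alone; the hand-in gave no verdict.

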